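Seat the double lid on the biscuit tin, then take off only the outer lid

TASK

The biscuit tin's two nested lids stand together beside it: pick them up as one by the inner lid's red knob, lower them onto the open tin until the inner lid sits fully home, and let go of the knob. Then take the green outer lid by its brass collar and lift it off alone, leaving the inner lid shut in the tin, and finish still holding the outer lid level in the air, its lower edge clear above the red knob. Do not drop the lids from a height, lift the outer lid off before the inner one is home, shift or tip the tin, or disturb the other things.

Things in the scene. Friction and masses are not known exactly. Their poses are not given: they have to be found in the camera images.
- tin: Round open biscuit tin, green with a white band and brass stripes, biscuits inside; loose, about 0.7 kg, upright on the worktop. 110 mm outer diameter, 90 mm tall, mouth 102 mm across; biscuits leave the top 20 mm free. Origin: centre of its underside, z up the axis.
- tin_mouth (a point): Centre of the tin's mouth, at rim height, 90 mm above the tin's origin.
- inner_lid: Inner lid, aluminium, 0.18 kg, round about z; origin: centre of its underside. Heights above it: tapered plug 0-12 mm, 86 to 96 mm across (3 mm play in the mouth); flange 116 mm across, 12-18 mm, rests on the tin's rim when home (origin 78 mm above the tin's, on its axis); thin stem; red knob. Starts upright on its plug on the worktop, outer lid nested over it.
- knob_top (a point): Centre of the top of the inner lid's red round knob, 73 mm above the inner lid's origin. Knob 24 mm across and 24 mm tall, on a stem 16 mm across; it stands up through the outer lid's collar, 26 mm above the collar's top edge. Lifting it carries the outer lid along on the flange.
- outer_lid: Outer lid, green, 0.13 kg, round about z; origin: centre of its skirt's lower edge. Heights above it: skirt 0-15 mm, 126 mm across (120 inside); flat plate to 20 mm with a 36 mm hole; brass collar 20-44 mm. Rests loosely on the inner lid's flange, origin 3 mm above the inner lid's. On the tin its skirt hangs 9 mm below the rim, 5 mm play; it lifts straight off over the knob.
- collar_top (a point): Centre of the top edge of the outer lid's upright brass collar, 44 mm above the outer lid's origin. Collar 48 mm across outside, 36 mm inside (6 mm play round the knob), 24 mm tall above the flat plate.
- mug_tea: Bystander, loose, must stay where it is: white mug with a leaf pattern, 95 mm tall, 127 mm long over its handle. Origin at the centre of its underside.
- salt: Bystander, loose, must stay where it is: small salt shaker, 44 mm wide, 90 mm tall. Origin at the centre of its underside.
- jar_honey: Bystander, loose, must stay where it is: honey jar with a green cap, 70 mm wide, 101 mm tall. Origin at the centre of its underside.
- mandarin_a: Bystander, loose, must stay where it is: orange mandarin, about 57 mm wide, 47 mm tall. Origin at the centre of its underside.
- lemon_a: Bystander, loose, must stay where it is: yellow lemon, 74 x 51 mm, 53 mm tall. Origin at the centre of its underside.

How it is judged (in metres and radians):
On the way, in this order (a step that is already met when the one before it is completed fails the run):
1. both lids lifted clear of the worktop together, held by the inner lid's knob, the outer lid still nested on the inner one (height (world z) of inner_lid above 0.03 m and contact force between the fingers and inner_lid above 0.5 N and z of outer_lid in the frame of inner_lid below 0.007 m and horizontal distance between outer_lid and inner_lid below 0.006 m), for 0.2 s.
2. both lids on the tin, the inner lid fully home, the knob let go (z of inner_lid in the frame of tin between 0.074 and 0.082 m and horizontal distance between inner_lid and tin below 0.006 m and angle between the z axis of inner_lid and the z axis of tin, either way round below 0.06 rad and z of outer_lid in the frame of inner_lid below 0.007 m and horizontal distance between outer_lid and inner_lid below 0.006 m and contact force between the fingers and inner_lid below 0.05 N), for 0.2 s.
At the end, for the whole second after the job is handed in: Inner lid home in the upright tin (4 mm in height, 6 mm off axis, 0.06 rad), not touched by the fingers; outer lid held still, level within 15 deg, its edge above the knob (79 mm over the inner origin, 150 mm over the worktop), touching neither; tin and bystanders moved under 30 mm (z of inner_lid in the frame of tin between 0.074 and 0.082 m and horizontal distance between inner_lid and tin below 0.006 m and angle between the z axis of inner_lid and the z axis of tin, either way round below 0.06 rad and contact force between the fingers and outer_lid above 0.5 N and z of outer_lid in the frame of inner_lid above 0.079 m and height (world z) of outer_lid above 0.15 m and contact force between each of outer_lid, the fingers and inner_lid below 0.05 N and contact force between outer_lid and tin below 0.05 N and angle between outer_lid's own z axis and vertical below 0.26 rad and linear speed of outer_lid below 0.03 m/s and angle between tin's own z axis and vertical below 0.06 rad and distance of each of tin, mug_tea, salt, jar_honey, mandarin_a, lemon_a from where it was at the start of the episode below 0.03 m); the arm keeps its last pose, push and grip.
It fails at once if the outer lid is raised off the inner lid (more than 12 mm) while the inner lid is not home in the tin (z of outer_lid in the frame of inner_lid above 0.015 m and not (z of inner_lid in the frame of tin between 0.074 and 0.082 m and horizontal distance between inner_lid and tin below 0.006 m and angle between the z axis of inner_lid and the z axis of tin, either way round below 0.06 rad)).
It fails at once if the lids are let go in mid-air (more than 20 mm up, and not resting at the tin's mouth within 15 mm of home) (height (world z) of inner_lid above 0.02 m and not (z of inner_lid in the frame of tin below 0.093 m and horizontal distance between inner_lid and tin below 0.06 m) and contact force between the fingers and inner_lid below 0.02 N).
It fails at once if the tin is shifted more than 30 mm or tipped (distance of tin from where it was at the start of the episode above 0.03 m or angle between tin's own z axis and vertical above 0.15 rad).
It fails at once if a bystander is moved more than 30 mm (distance of any of mug_tea, salt, jar_honey, mandarin_a, lemon_a from where it was at the start of the episode above 0.03 m).
It also fails if it takes over 53 s, if anything falls off the work surface, if the arm or the gripper's body presses on something with over 40 N, if the wrist force passes 120 N, or if a joint passes its speed limit or range.

ROBOT

A 6-joint arm with a two-finger parallel gripper is mounted at the origin on a cart in front of the work surface, level with it; the furniture and walls round the work are solid. World frame = base frame: x ahead of the robot, y to its left, z up, the work surface at z = 0. Lengths are in mm, angles in rad, forces in N, time in s.
With the tool pointing down it reaches from about 300 to 850 mm from the base axis. Payload 4.2 kg.
Tool frame: the origin (TCP) lies on the centre line of the jaws, within the pads' length; the fingertips stand 11 mm ahead of it and the grasp point (between the pads) lies 8 mm behind it (manip.nose_length is the distance from the TCP to the fingertips, in mm); x points along the fingers, y is the direction in which the jaws open and shut, and the axes are right-handed (so a half turn about x gives the same grasp; the last joint's range is limited). The gripper opens to 91 mm and grips with 3 to 60 N. Pads are 32 mm wide; open, the fingers measure 118 mm over their backs; the gripper's body (76 mm by 178 mm) begins 60 mm behind the grasp point.
Start: joints at [-0.02, 0.32, 1.565, -0, 1.257, -0.02], TCP at [575.015, 0, 224.976] pointing down, gripper open.
Joint ranges: [-3.11, 3.11], [-0.84, 2.01], [0.21, 2.61], [-1.34, 4.49], [0.05, 2.63], [-2.56, 2.56]. Speed limits (rad/s): [2.57, 2.57, 3.14, 3.14, 3.14, 3.14].

INTERFACE

Orientations are given as a unit quaternion [x, y, z, w].
In Python, from plant import observe, vision, ticket, manip gives the robot as it stands.
- The arm moves only by the tool step_arm, never from a script. Its argument "steps" is a list of rows, each a list of 5 numbers: the gripper's target within -1 to 1 (fully open at 1, half-way at 0, shut at -1), then the shift along the tool's x, y, z in m, then the turn about the tool's x in rad. A call has 1 to 5 rows; each row shifts and turns the commanded pose from where the row before left it, along the tool's axes as they then stand; what a row does not reach is not made up. A row lasts 1/10 s, in which the tool goes at most 50 mm and 8.59 degrees, less where a joint would pass 70% of its speed; a pose out of reach is approached as far as the arm can. A call with a gripper value outside its range is refused whole. The fingers move at their own pace and stop on an object; the grip force is fixed at half the most. Time passes only in rows, so rows that do not move let the fingers close. It gives the time, the measured TCP pose, the force and the opening at its end, in the units of the state.
- observe(): the state, without advancing time (a new reading comes with each control period).
- vision.capture(name): name is "scene" or "side" or "wrist"; returns (picture, depth): 480x640x3 uint8, red, green, blue; 480x640 float32, mm along the optical axis (not along the pixel's ray), 0 where there is no reading.
- vision.camera_model(name): a dict with "vertical_fov" (degrees; the focal length in pixels is half the picture's height over the tangent of half this angle, whatever the lens; pixels are square), "cx", "cy" (the principal point, pixels), "xyz" and "orientation" of the camera in the world; the wrist camera has in their place "mount" (4x4, takes a point from camera to tool coordinates, whose origin is the TCP and whose axes are the tool frame's). Camera axes: x right, y up, looking along -z (the intrinsics and any distortion apply to the point x, -y, -z); pixel columns grow to the right and rows downward; lengths in mm; the calibration is good to about 2 mm. A picture is of the moment at which its call begins: read the wrist's pose just before it. camera_model takes no time and is no camera call.
- ticket.hand_in(): hands the job in, once; it reports no verdict.
The state is a dict: "clock": time; "qpos": joint angles; "joint_vel": joint speeds; "tau": joint torques, N m; "ee_pos": TCP position; "ee_rot": TCP orientation; "wrist_force": force on the tool from outside, world axes, zero at the start; "ft_torque": the same for the moment, N m; "grip_width": finger opening in mm.
Only numpy, scipy, OpenCV 4.12 (cv2) and the standard library are available. Lean on these libraries where they do the work, as an engineer would, in place of code of your own. Each camera call takes 0.05 s, during which the arm holds its last target.

## Working session

There is one attempt and no reset: what is moved stays moved. The work goes in short steps, Python scripts to look and compute and a tool call to move; the robot and the scene stay as the last step left them, time stands still between calls to the robot, and variables do not carry over. Pictures are saved under pics/ and viewed, and the job is handed in when it is done.

Besides the shell and the picture viewer there is one more tool, called in YAML: its name, and indented under it one key for each argument. step_arm: Moves the arm, as the interface text tells. Its arguments: {"type":"object","properties":{"steps":{"type":"array","items":{"type":"array","items":{"type":"number"}}}},"required":["steps"]}

```bash
ls; mkdir -p pics
cat > h.py <<'E'
import numpy as np,cv2
from plant import observe, vision, ticket, manip
from scipy.spatial.transform import Rotation as R
def shot(n,f):
    s=observe(); im,d=vision.capture(n); cv2.imwrite('pics/'+f+'.png',im[:,:,::-1]); np.savez('pics/'+f+'.npz',im=im,d=d,p=s['ee_pos'],r=s['ee_rot']); return im,d,s
def cloud(n,d,s):
    m=vision.camera_model(n); f=240/np.tan(np.radians(m['vertical_fov'])/2)
    v,u=np.mgrid[0:480,0:640].astype(float)
    P=np.stack([(u-m['cx'])/f*d,-(v-m['cy'])/f*d,-d],-1)
    if 'mount' in m:
        M=np.array(m['mount']); P=P@M[:3,:3].T+M[:3,3]; P=R.from_quat(s['ee_rot']).apply(P.reshape(-1,3)).reshape(P.shape)+np.array(s['ee_pos'])
    else:
        o=np.array(m['orientation']); Rm=R.from_quat(o) if o.size==4 else R.from_matrix(o)
        P=Rm.apply(P.reshape(-1,3)).reshape(P.shape)+np.array(m['xyz'])
    P[d<=0]=np.nan
    return P
E
python3 - <<'E'
from h import *
for n in ['scene','side','wrist']:
    print(n,vision.camera_model(n)); shot(n,n+'0')
print(observe()); print(manip.nose_length)
E
```

```text
pics
scene {'vertical_fov': 53.43032156875286, 'cx': 318.0745001114505, 'cy': 242.86892091012407, 'xyz': array([  57.79845206, -541.512245  ,  657.67963376]), 'orientation': array([ 0.42455492, -0.16016023, -0.29731225,  0.84006384])}
side {'vertical_fov': 50.166442067788374, 'cx': 319.3437656400963, 'cy': 235.68041517982425, 'xyz': array([ 751.16461005, -369.46974291, 1038.34628763]), 'orientation': array([0.21675419, 0.04210026, 0.19347219, 0.95593603])}
wrist {'vertical_fov': 71.57160281734092, 'cx': 317.68936184442185, 'cy': 243.8714789689271, 'mount': array([[ 3.71995283e-04,  2.85709345e-01, -9.58316248e-01,
        -1.60015976e+02],
       [ 9.99999878e-01, -4.18519065e-04,  2.63399927e-04,
        -2.66122344e-01],
       [-3.25817800e-04, -9.58316229e-01, -2.85709465e-01,
        -8.16266803e+01],
       [ 0.00000000e+00,  0.00000000e+00,  0.00000000e+00,
         1.00000000e+00]])}
{'clock': 0.15, 'qpos': array([-1.99969747e-02,  3.20136077e-01,  1.56537790e+00,  2.01825105e-06,
        1.25740340e+00, -1.99892679e-02]), 'joint_vel': array([ 0.00074676, -0.00142566, -0.00373086,  0.00100704,  0.00121062,
        0.00274121]), 'tau': array([-5.72294630e-04, -4.12774551e+01, -2.32154489e+01,  7.26667210e-02,
        4.33494255e-02, -9.00343002e-05]), 'ee_pos': array([5.74639883e+02, 1.03320358e-02, 2.24326679e+02]), 'ee_rot': array([ 0.49967797,  0.50033601, -0.50032598,  0.4996596 ]), 'wrist_force': array([-0.91639785, -0.27430303, -0.10147502]), 'ft_torque': array([ 0.03204931,  0.02974679, -0.02136046]), 'grip_width': 91.26502022146671}
11.0
```

View pics/scene0.png

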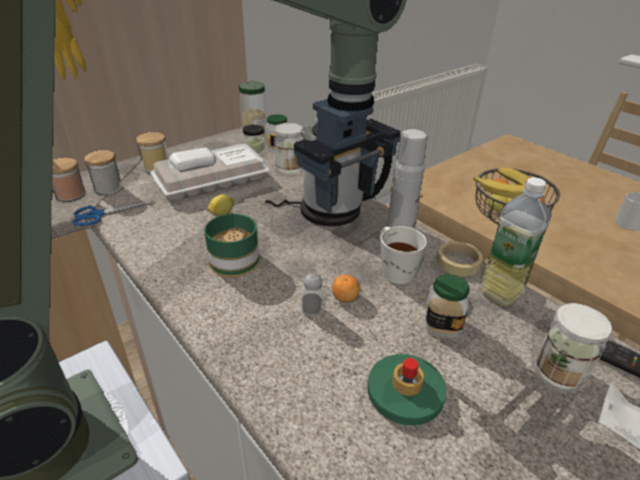

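View pics/side0.png

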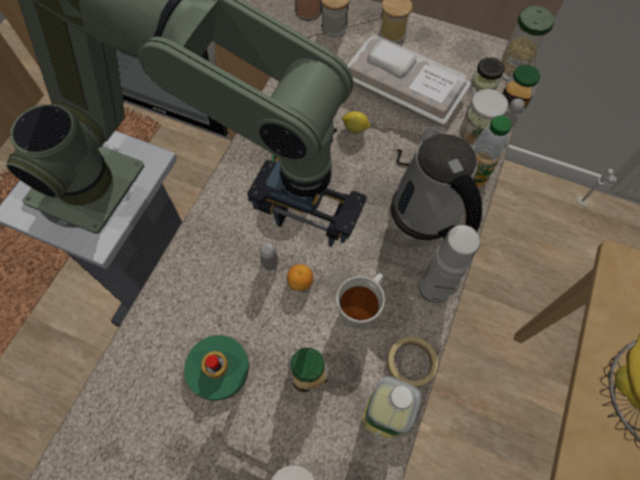

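View pics/wrist0.png

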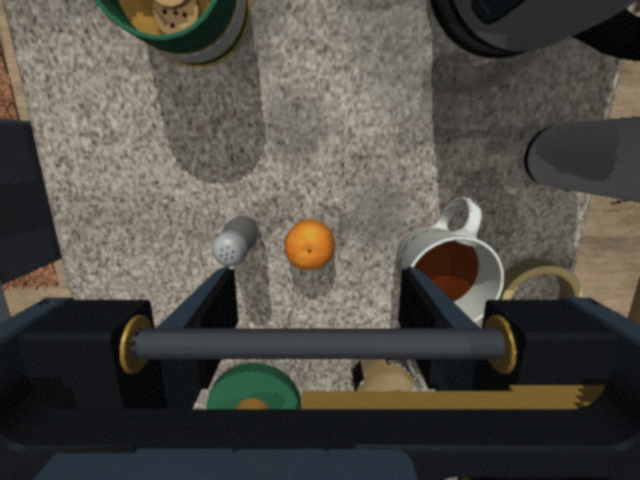

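The scene view shows the lids at about (407,388) with the red knob at (410,368). The tin is at (232,243), and the bystanders are between them. The side view shows the lids at (216,367).

```bash
cat >> h.py <<'E'
from scipy.optimize import least_squares
def circ(X,r=None):
    X=X[:,:2]; c0=np.median(X,0)
    if r is None:
        q=least_squares(lambda p:np.hypot(*(X-p[:2]).T)-p[2],[*c0,50],loss='soft_l1').x; return q
    return least_squares(lambda p:np.hypot(*(X-p).T)-r,c0,loss='soft_l1').x
def hsv(im): return cv2.cvtColor(im,cv2.COLOR_RGB2HSV)
E
python3 - <<'E'
from h import *
for n in ['scene','side','wrist']:
    z=np.load(f'pics/{n}0.npz'); s=dict(ee_pos=z['p'],ee_rot=z['r'])
    P=cloud(n,z['d'],s); H=hsv(z['im']).astype(int)
    flat=np.isfinite(P[...,2])&(abs(P[...,2])<8)&(P[...,0]>300)&(P[...,0]<700)&(abs(P[...,1])<400)
    print(n,'table z',np.median(P[flat][:,2]),flat.sum())
    red=((H[...,0]<6)|(H[...,0]>174))&(H[...,1]>180)&(H[...,2]>80)&(P[...,2]>20)
    Q=P[red]; 
    if len(Q): print(' red',len(Q),np.median(Q,0),Q.min(0),Q.max(0))
    g=(H[...,0]>60)&(H[...,0]<95)&(H[...,1]>100)&(P[...,2]>5)&(P[...,2]<130)
    k,lab,st,ce=cv2.connectedComponentsWithStats(g.astype(np.uint8))
    for i in range(1,k):
        if st[i,4]>150:
            Q=P[lab==i]; print(' green',ce[i].round(),st[i,4],np.percentile(Q,[2,50,98],axis=0).round().tolist())
    # objects above table
    for nm,lo,hi,a in [('orange',8,16,200),('yellow',22,32,150)]:
        m=(H[...,0]>=lo)&(H[...,0]<=hi)&(H[...,1]>a)&(P[...,2]>10)&(P[...,2]<60)
        k,lab,st,ce=cv2.connectedComponentsWithStats(m.astype(np.uint8))
        for i in range(1,k):
            if st[i,4]>100: print(' ',nm,ce[i].round(),np.nanmedian(P[lab==i],0).round())
E
```

```text
scene table z 1.3729178813266003 51842
 red 233 [ 481.68572208 -264.77048827   71.97862523] [ 475.23864859 -273.21392165   52.14755229] [ 495.51960639 -251.65733195   76.6835484 ]
 green [231. 236.] 1091 [[398.0, 157.0, 54.0], [447.0, 204.0, 73.0], [503.0, 264.0, 90.0]]
 green [508. 257.] 244 [[783.0, -256.0, 108.0], [787.0, -230.0, 118.0], [799.0, -194.0, 129.0]]
 green [451. 288.] 546 [[628.0, -231.0, 94.0], [650.0, -205.0, 101.0], [679.0, -180.0, 104.0]]
 green [405. 393.] 2689 [[426.0, -322.0, 10.0], [465.0, -276.0, 24.0], [540.0, -208.0, 26.0]]
  yellow [214. 206.] [503. 387.  38.]
side table z -0.7618303948701168 46670
 red 121 [ 490.43127287 -261.2224825    72.14652217] [ 479.88873921 -271.13106506   60.930454  ] [ 500.97840047 -249.64155369   75.89407495]
 green [526.  75.] 373 [[845.0, 604.0, 94.0], [871.0, 628.0, 99.0], [896.0, 657.0, 102.0]]
 green [217. 368.] 2394 [[435.0, -317.0, 18.0], [496.0, -267.0, 22.0], [546.0, -206.0, 26.0]]
 green [307. 364.] 743 [[634.0, -228.0, 96.0], [660.0, -202.0, 100.0], [686.0, -178.0, 102.0]]
  orange [359. 303.] [703. -43.  56.]
  yellow [356. 121.] [532. 386.  42.]
wrist table z 0.21134222883586062 102059
 green [179.  26.] 2401 [[405.0, 160.0, 54.0], [470.0, 172.0, 78.0], [500.0, 194.0, 91.0]]
 green [254. 388.] 2928 [[435.0, -252.0, 10.0], [491.0, -222.0, 23.0], [544.0, -197.0, 25.0]]
  orange [322. 256.] [580. -35.  43.]
  orange [450. 268.] [713. -41.  57.]
```

step_arm:
  steps:
    - [1,0,-0.03,0.04,0]
    - [1,0,-0.03,0.04,0]
    - [1,0,-0.027,0.04,0]
    - [1,0,0,0.03,0]
    - [1,0,0,0,0]

```text
clock: 0.65
ee_pos: [487.3, -153.0, 225.0]
ee_rot: [-0.501, -0.499, 0.501, -0.499]
wrist_force: [-0.1, 0.1, 0.6]
grip_width: 91.2
```

Run:
```python
from h import *
im,d,s=shot('wrist','w1'); P=cloud('wrist',d,s); H=hsv(im).astype(int)
print(s['ee_pos'],s['ee_rot'],s['clock'])
red=((H[...,0]<6)|(H[...,0]>174))&(H[...,1]>150)&(P[...,2]>65)
Q=P[red]; print(len(Q),np.median(Q,0),Q.min(0),Q.max(0))
g=(H[...,0]>60)&(H[...,0]<95)&(H[...,1]>100)&(abs(P[...,2]-23)<5)&(P[...,0]<580)
Q=P[g]; print(len(Q),np.percentile(Q,[1,50,99],axis=0))
k,lab,st,ce=cv2.connectedComponentsWithStats(g.astype(np.uint8));i=1+st[1:,4].argmax()
c,_=cv2.findContours((lab==i).astype(np.uint8),0,cv2.CHAIN_APPROX_NONE); c=max(c,key=len)[:,0]
print(circ(P[c[:,1],c[:,0]]))
```

```text
[ 487.29882013 -152.96793249  225.01522559] [-0.50081934 -0.49850154  0.50127738 -0.49939683] 0.65
276 [ 486.96805213 -250.09502313   72.90234098] [ 425.53777781 -256.85015778   65.00799423] [ 536.00770993 -114.75866087  333.29120899]
4590 [[ 429.21810207 -285.52139644   20.2020942 ]
 [ 487.13683322 -235.37799298   23.14037988]
 [ 545.26122812 -197.84054588   24.83739331]]
[ 487.07273908 -250.16526871   54.55230433]
```

View pics/w1.png

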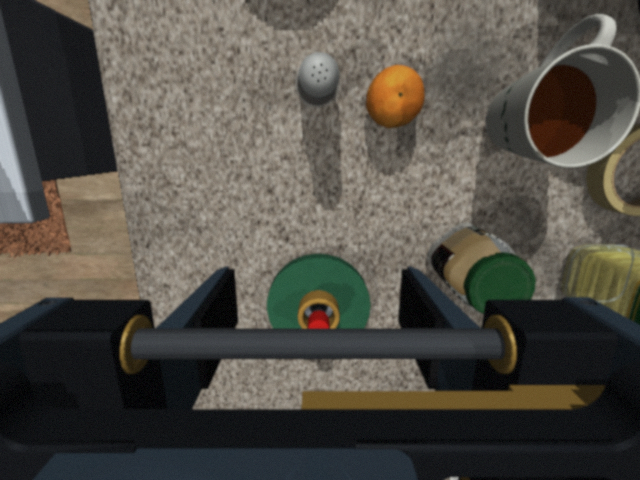

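The lids are centred at x≈487 in the wrist view. Their far edge at y≈-198 puts the centre at y≈-261, which agrees with the side camera.

step_arm:
  steps:
    - [1,0.01,0,0.04,0]
    - [1,0.02,0,0.04,0]
    - [1,0.04,0,0.028,0]
    - [1,0.04,0,0,0]
    - [1,0.035,0,0,0]

```text
clock: 1.2
ee_pos: [487.9, -257.5, 77.8]
ee_rot: [0.5, 0.5, -0.5, 0.499]
wrist_force: [-0.2, 0.4, 0.2]
grip_width: 91.3
```

step_arm:
  steps:
    - [1,0.01,0,0,0]
    - [1,0.006,0,0,0]
    - [1,0,0,0,0]

```text
clock: 1.5
ee_pos: [488.9, -257.7, 64.5]
ee_rot: [0.5, 0.5, -0.5, 0.501]
wrist_force: [-0.8, -0.9, 0.5]
grip_width: 90.9
```

Run:
```python
from h import *
im,d,s=shot('side','s1'); print(s['ee_pos'],s['wrist_force'])
im2,d2,s=shot('scene','sc1')
cv2.imwrite('pics/m1.png',np.hstack([cv2.resize(im[280:440,120:320],(400,320)),cv2.resize(im2[290:450,300:500],(400,320))])[:,:,::-1])
```

```text
[ 488.90614018 -257.65044817   64.49907976] [-0.78970737 -0.87437994  0.47540533]
```

View pics/m1.png

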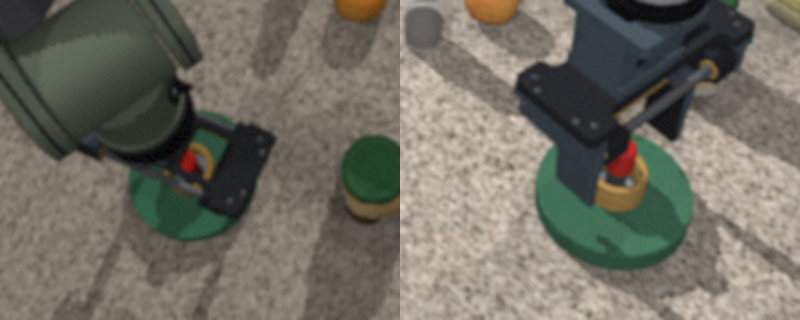

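The crops show the open fingers straddling the knob above the collar. The knob sits about 3 mm towards -y, so I shift by that and close.

step_arm:
  steps:
    - [1,0.002,0,0.003,0]
    - [-1,0,0,0,0]
    - [-1,0,0,0,0]
    - [-1,0,0,0,0]
    - [-1,0,0,0,0]

```text
clock: 2.1
ee_pos: [488.1, -261.0, 62.1]
ee_rot: [0.5, 0.5, -0.5, 0.5]
wrist_force: [-0.2, 0.0, 0.1]
grip_width: 62.1
```

step_arm:
  steps:
    - [-1,0,0,0,0]
    - [-1,0,0,0,0]
    - [-1,0,0,0,0]
    - [-1,0,0,0,0]

```text
clock: 2.5
ee_pos: [488.0, -261.0, 61.9]
ee_rot: [0.5, 0.5, -0.5, 0.5]
wrist_force: [-0.0, 0.2, 0.5]
grip_width: 30.1
```

Run:
```python
from h import *
im2,d2,s=shot('scene','sc2'); print(s['ee_pos'],s['wrist_force'],s['grip_width'])
im,d,s=shot('side','s2')
cv2.imwrite('pics/m2.png',np.hstack([cv2.resize(im[280:440,120:320],(400,320)),cv2.resize(im2[290:450,300:500],(400,320))])[:,:,::-1])
```

```text
[ 488.02441805 -260.96622665   61.9258064 ] [-0.00388524  0.24732464  0.48784008] 30.119267852548795
```

View pics/m2.png

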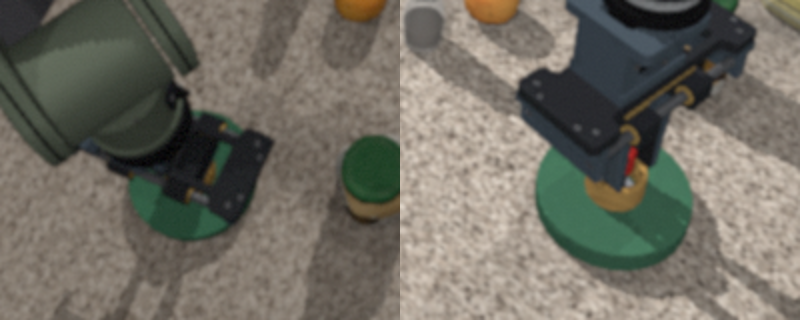

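The fingers are closing on the knob and are at 30 mm. I need a little more time.

step_arm:
  steps:
    - [-1,0,0,0,0]
    - [-1,0,0,0,0]
    - [-1,0,0,0,0]
    - [-1,0,0,0,0]

```text
clock: 3.0
ee_pos: [487.7, -260.9, 61.9]
ee_rot: [0.5, 0.5, -0.5, 0.5]
wrist_force: [-1.6, -0.0, -0.2]
grip_width: 23.2
```

step_arm:
  steps:
    - [-1,-0.005,0,0,0]
    - [-1,-0.01,0,0,0]
    - [-1,-0.015,0,0,0]
    - [-1,-0.02,0,0,0]
    - [-1,0,0,0,0]

```text
clock: 3.5
ee_pos: [490.1, -262.1, 115.0]
ee_rot: [0.501, 0.498, -0.499, 0.502]
wrist_force: [0.1, -0.2, -2.1]
grip_width: 23.2
```

Run:
```python
from h import *
im2,d2,s=shot('scene','sc3'); print(s['ee_pos'],s['wrist_force'],s['grip_width'])
im,d,s=shot('side','s3')
cv2.imwrite('pics/m3.png',np.hstack([cv2.resize(im[280:440,120:320],(400,320)),cv2.resize(im2[270:430,300:500],(400,320))])[:,:,::-1])
```

```text
[ 490.10081305 -262.05975708  115.04325802] [ 0.0937823  -0.15738489 -2.10595724] 23.21433584633202
```

View pics/m3.png

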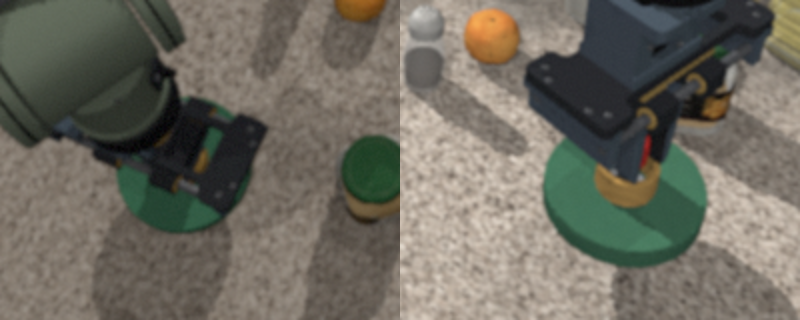

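The lids are off the worktop and nested at a grip width of 23.2 mm. I raise them high and head toward the tin.

step_arm:
  steps:
    - [-1,-0.03,0,0,0]
    - [-1,-0.035,0,0,0]
    - [-1,-0.035,0,0,0]
    - [-1,-0.03,0,0,0]
    - [-1,-0.01,0,-0.02,0]

```text
clock: 4.1
ee_pos: [489.2, -243.0, 254.2]
ee_rot: [0.501, 0.498, -0.5, 0.501]
wrist_force: [0.9, 0.5, -2.4]
grip_width: 23.2
```

step_arm:
  steps:
    - [-1,0,0,-0.03,0]
    - [-1,0,-0.01,-0.04,0]
    - [-1,0,-0.01,-0.04,0]
    - [-1,0,-0.01,-0.04,0]
    - [-1,0,-0.01,-0.04,0]

```text
clock: 4.6
ee_pos: [446.8, -49.5, 250.7]
ee_rot: [-0.5, -0.501, 0.501, -0.499]
wrist_force: [0.6, 1.0, -3.0]
grip_width: 23.3
```

step_arm:
  steps:
    - [-1,0,0,-0.04,0]
    - [-1,0,0,-0.03,0]
    - [-1,0,0,-0.02,0]
    - [-1,0,0,0,0]
    - [-1,0,0,0,0]

```text
clock: 5.1
ee_pos: [447.5, 38.9, 251.1]
ee_rot: [0.499, 0.501, -0.5, 0.5]
wrist_force: [-0.5, -0.3, -3.2]
grip_width: 23.3
```

Run:
```python
from h import *
im,d,s=shot('wrist','w4'); print(s['ee_pos'],s['ee_rot'],s['wrist_force'],s['grip_width'])
im,d,s=shot('scene','sc4')
```

```text
[447.515638    38.92492182 251.0789525 ] [ 0.49904     0.50053872 -0.50033641  0.50008355] [-0.47586687 -0.26288965 -3.15642319] 23.33627204004079
```

View pics/w4.png

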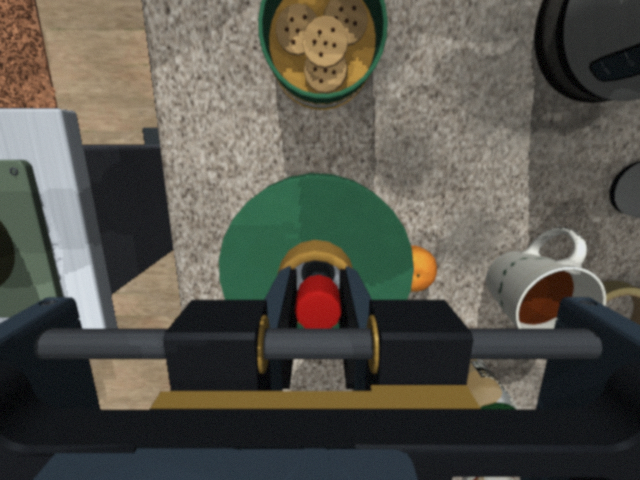

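View pics/sc4.png

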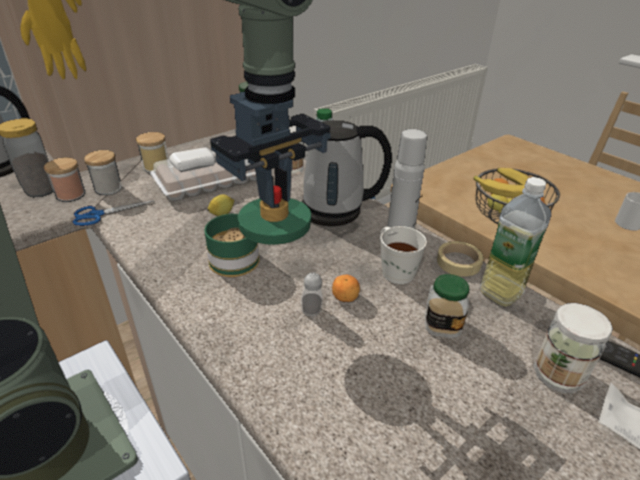

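The wrist view shows the tin mouth at (322,40), the held lid at (316,270) and the knob at (318,300). I fit both circles.

```bash
cat >> h.py <<'E'
def plane(Q):
    for _ in range(5):
        c=Q.mean(0); n=np.linalg.svd(Q-c,full_matrices=False)[2][2]; n*=np.sign(n[2]); r=abs((Q-c)@n); Q=Q[r<max(1,2*r.std())]
    return n,c
def tinfit(P,H,xy):
    m=(abs(P[...,2]-90)<5)&(np.hypot(P[...,0]-xy[0],P[...,1]-xy[1])<75)
    Q=P[m]; 
    for _ in range(6):
        c=circ(Q,53.) ; Q=P[m]; r=np.hypot(*(Q[:,:2]-c).T); Q=Q[abs(r-53)<5]
    print('tin n',len(Q),'c(r53)',c,'free',circ(Q),'z',np.percentile(Q[:,2],[10,50,90])); return c
E
python3 - <<'E'
from h import *
z=np.load('pics/w4.npz'); s=dict(ee_pos=z['p'],ee_rot=z['r']); P=cloud('wrist',z['d'],s); H=hsv(z['im']).astype(int)
tinfit(P,H,(450,210))
zz=np.load('pics/scene0.npz');Ps=cloud('scene',zz['d'],None); tinfit(Ps,None,(450,210))
g=(H[...,0]>60)&(H[...,0]<95)&(H[...,1]>80)&(P[...,2]>180)&(P[...,2]<240)
Q=P[g]; n,c=plane(Q); print('plate normal',n,c,len(Q))
c_,_=cv2.findContours(g.astype(np.uint8),0,cv2.CHAIN_APPROX_NONE); k=max(c_,key=len)[:,0]
k=k[(k[:,1]<295)&(k[:,1]<240)|((k[:,0]<260)&(k[:,1]<295))|((k[:,0]>380)&(k[:,1]<295))]
E_=P[k[:,1],k[:,0]]; E_=E_[np.isfinite(E_[:,0])]; print('edge',circ(E_,63.),circ(E_),len(E_),np.median(E_[:,2]))
red=((H[...,0]<6)|(H[...,0]>174))&(H[...,1]>150)&(P[...,2]>240)&(P[...,2]<280)
Q=P[red];print('red',np.median(Q,0),np.percentile(Q,[2,98],axis=0), 'tcp',z['p'])
E
```

```text
tin n 1375 c(r53) [450.35868951 215.0636039 ] free [450.35948519 214.29468157  52.31790083] z [88.20912959 89.79829094 90.85131557]
tin n 388 c(r53) [451.14888786 211.28650943] free [451.13215938 211.22495746  52.69839164] z [86.05434009 89.7909495  91.92144648]
plate normal [0.00219353 0.0019977  0.9999956 ] [445.59814911  65.54584131 212.27373912] 15507
edge [445.9128908   39.64702538] [445.85005411  41.96769037  61.1231786 ] 342 211.8280073080349
red [447.3659104   45.28143458 261.85156286] [[435.91534864  32.96317053 243.55097398]
 [458.8046026   52.52983733 263.53008118]] tcp [447.515638    38.92492182 251.0789525 ]
```

step_arm:
  steps:
    - [-1,0,0.003,-0.02,0]
    - [-1,0,0,-0.02,0]
    - [-1,0,0,0,0]
    - [-1,0,0,0,0]

```text
clock: 5.6
ee_pos: [451.0, 78.1, 251.7]
ee_rot: [-0.5, -0.5, 0.5, -0.5]
wrist_force: [-0.6, 0.1, -3.1]
grip_width: 23.5
```

Run:
```python
from h import *
im,d,s=shot('wrist','w5'); print(s['ee_pos'],s['ee_rot'])
P=cloud('wrist',d,s);tinfit(P,None,(450,213))
m=(abs(P[...,2]-90)<4)&(np.hypot(P[...,0]-450,P[...,1]-213)<70)
Q=P[m]; print(np.percentile(Q,[0.5,99.5],axis=0))
im=im.copy(); im[m]=[255,0,255]; cv2.imwrite('pics/w5m.png',im[:,:,::-1])
```

```text
[450.99405757  78.07012794 251.73612571] [-0.49974014 -0.49977955  0.50042664 -0.50005337]
tin n 2182 c(r53) [450.40519052 214.55953299] free [450.40805143 214.72218107  52.34024122] z [87.80203976 89.83082829 90.89132278]
[[396.49103068 160.96758684  86.19971874]
 [504.33646724 269.12872227  92.03235584]]
```

View pics/w5m.png

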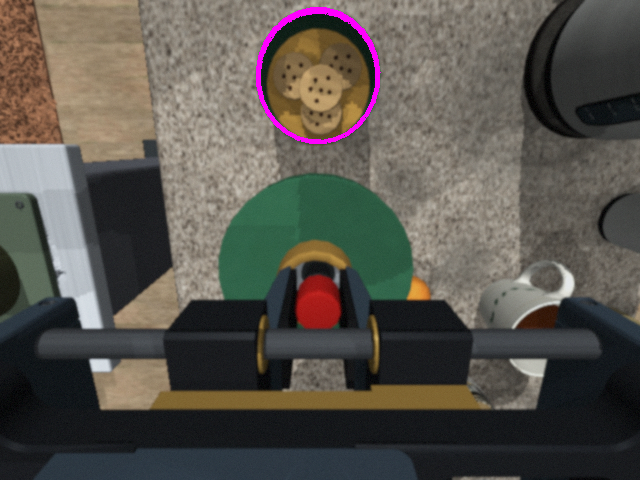

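step_arm:
  steps:
    - [-1,0,0,-0.035,0]
    - [-1,0,0,-0.04,0]
    - [-1,0,0,-0.04,0]
    - [-1,0.02,0,-0.02,0]
    - [-1,0.02,0,0,0]

```text
clock: 6.15
ee_pos: [451.8, 215.7, 211.8]
ee_rot: [0.5, 0.5, -0.499, 0.501]
wrist_force: [0.1, -0.9, -2.7]
grip_width: 23.4
```

step_arm:
  steps:
    - [-1,0.02,0,0,0]
    - [-1,0.015,0,0,0]
    - [-1,0,0,0,0]
    - [-1,0,0,0,0]

```text
clock: 6.55
ee_pos: [451.5, 213.4, 177.3]
ee_rot: [0.5, 0.5, -0.5, 0.5]
wrist_force: [-0.4, 0.4, -2.4]
grip_width: 23.2
```

Run:
```python
from h import *
im2,d2,s=shot('scene','sc6'); print(s['ee_pos'],s['wrist_force'],s['grip_width'])
im,d,s=shot('side','s6')
im3,d3,s=shot('wrist','w6');print(s['ee_pos'])
cv2.imwrite('pics/m6.png',np.hstack([cv2.resize(im[100:300,160:400],(400,333)),cv2.resize(im2[130:330,140:380],(400,333))])[:,:,::-1])
P=cloud('wrist',d3,s);H=hsv(im3).astype(int)
Q=P[(P[...,2]>132)&(P[...,2]<142)&(H[...,0]>60)&(H[...,0]<95)&(H[...,1]>80)];print(len(Q),plane(Q)[0],np.percentile(Q,[1,99],axis=0))
```

```text
[451.4592259  213.37380666 177.271683  ] [-0.40153128  0.41027198 -2.399234  ] 23.20378668238994
[451.90258162 213.81569599 178.01537333]
15896 [-1.62153119e-03  9.26745184e-04  9.99998256e-01] [[392.27454218 200.1983086  137.67481573]
 [509.87940519 278.36572717 140.68022947]]
```

View pics/m6.png

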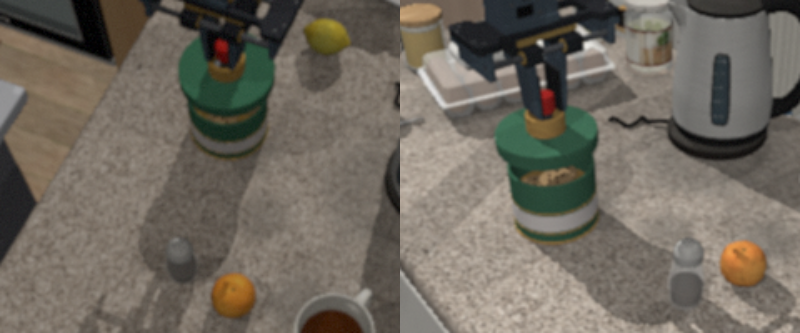

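View pics/w6.png

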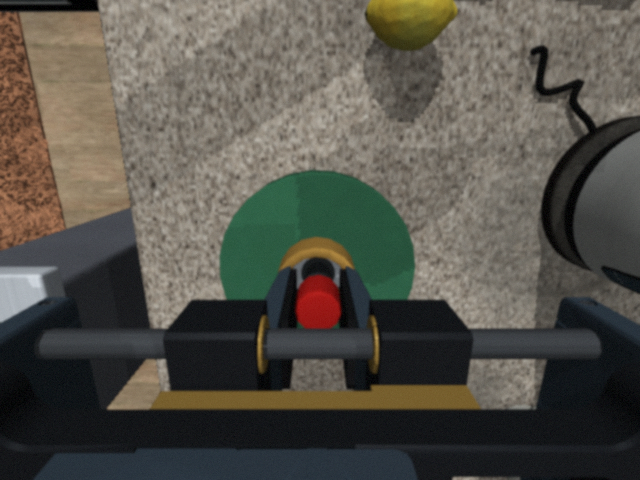

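The side and scene crops show the lids level, about 25 mm above the mouth and on the tin's axis. Lid (451.1, 215) against tin (450.4, 214.6). I lower gently.

step_arm:
  steps:
    - [-1,0.01,-0.0005,0,0]
    - [-1,0.01,0,0,0]
    - [-1,0.005,0,0,0]
    - [-1,0,0,0,0]

```text
clock: 7.1
ee_pos: [449.7, 213.7, 150.7]
ee_rot: [-0.499, -0.5, 0.501, -0.5]
wrist_force: [0.6, 0.7, -2.5]
grip_width: 23.5
```

step_arm:
  steps:
    - [-1,0.004,0,0,0]
    - [-1,0.003,0,0,0]
    - [-1,0,0,0,0]

```text
clock: 7.4
ee_pos: [450.3, 213.9, 144.6]
ee_rot: [-0.5, -0.5, 0.5, -0.5]
wrist_force: [-0.6, 0.5, -2.8]
grip_width: 23.3
```

step_arm:
  steps:
    - [-1,0.002,0,0,0]
    - [-1,0.002,0,0,0]
    - [-1,0,0,0,0]

```text
clock: 7.7
ee_pos: [450.4, 213.9, 140.7]
ee_rot: [-0.5, -0.5, 0.5, -0.5]
wrist_force: [0.6, -1.4, -2.1]
grip_width: 23.1
```

step_arm:
  steps:
    - [-1,0.001,0,0,0]
    - [-1,0,0,0,0]

```text
clock: 7.9
ee_pos: [450.5, 214.0, 139.9]
ee_rot: [0.5, 0.5, -0.5, 0.5]
wrist_force: [0.1, -0.2, -3.9]
grip_width: 23.2
```

step_arm:
  steps:
    - [-1,0.001,0,0,0]
    - [-1,0,0,0,0]
    - [-1,0,0,0,0]

```text
clock: 8.2
ee_pos: [450.6, 214.0, 139.8]
ee_rot: [0.5, 0.5, -0.5, 0.5]
wrist_force: [-2.2, -0.5, 6.4]
grip_width: 23.5
```

Contact force rose to about 9 N at TCP z 139.8. Home should be 78 + 61.9 = 139.9. I check with the cameras before letting go.

Run:
```python
from h import *
im2,d2,s=shot('scene','sc7')
im,d,s=shot('side','s7')
im3,d3,s=shot('wrist','w7');print(s['ee_pos'])
cv2.imwrite('pics/m7.png',np.hstack([cv2.resize(im[100:300,160:400],(400,333)),cv2.resize(im2[130:330,140:380],(400,333))])[:,:,::-1])
P=cloud('wrist',d3,s);H=hsv(im3).astype(int)
Q=P[(P[...,2]>90)&(P[...,2]<112)&(H[...,0]>60)&(H[...,0]<95)&(H[...,1]>80)];print(len(Q),plane(Q),np.percentile(Q,[1,99],axis=0))
```

```text
[450.60959358 214.00427794 139.82340936]
15912 (array([2.80721628e-04, 2.17457988e-03, 9.99997596e-01]), array([449.26327944, 241.79448302, 101.0770354 ])) [[390.80328409 200.39289149  99.48103392]
 [508.48363791 278.509368   102.53315723]]
```

View pics/m7.png

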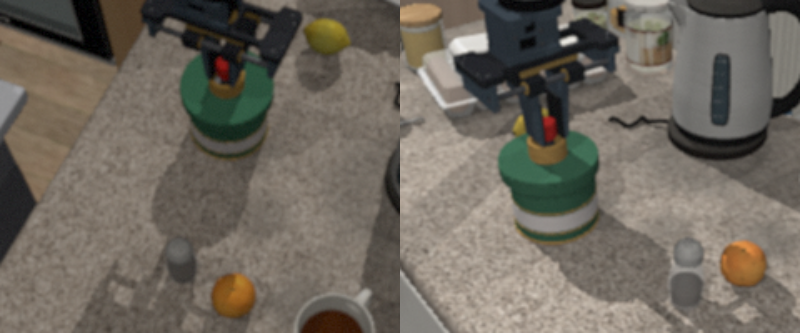

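The plate is at z=101.1 (101 expected when home) and level, and the skirt hangs over the rim. I let go.

step_arm:
  steps:
    - [0,0,0,0,0]
    - [0.5,0,0,0,0]
    - [0.6,0,0,0,0]
    - [0.6,0,0,0,0]
    - [0.6,0,0,0,0]

```text
clock: 8.85
ee_pos: [450.5, 214.0, 138.8]
ee_rot: [0.5, 0.5, -0.5, 0.5]
wrist_force: [-0.5, -0.4, -0.7]
grip_width: 60.5
```

step_arm:
  steps:
    - [0.6,0,0,0,0]
    - [0.6,0,0,0,0]
    - [0.6,0,0,0,0]
    - [0.6,0,0,0,0]
    - [0.6,0,0,0,0]

```text
clock: 9.35
ee_pos: [450.5, 214.0, 139.0]
ee_rot: [0.5, 0.5, -0.5, 0.5]
wrist_force: [0.0, -0.5, -0.7]
grip_width: 72.6
```

Run:
```python
from h import *
im3,d3,s=shot('wrist','w8');print(s['ee_pos'],s['wrist_force'])
P=cloud('wrist',d3,s);H=hsv(im3).astype(int)
Q=P[(P[...,2]>90)&(P[...,2]<112)&(H[...,0]>60)&(H[...,0]<95)&(H[...,1]>80)];print(len(Q),plane(Q),np.percentile(Q,[1,99],axis=0))
red=((H[...,0]<6)|(H[...,0]>174))&(H[...,1]>150)&(P[...,2]>120)&(P[...,2]<165)
Q=P[red];print('red',np.percentile(Q,[2,50,98],axis=0))
```

```text
[450.54019463 213.99326767 138.97297131] [ 0.02063434 -0.51156824 -0.71428821]
16663 (array([1.79306394e-04, 1.45594246e-03, 9.99998924e-01]), array([449.88612949, 237.79210899, 101.10592334])) [[391.54475444 179.43834065  99.55151798]
 [507.40529404 278.56058249 102.54678154]]
red [[440.06168308 208.65389288 132.36322886]
 [450.39239517 220.8712732  150.69924728]
 [460.33426135 227.66549956 152.29283786]]
```

View pics/w8.png

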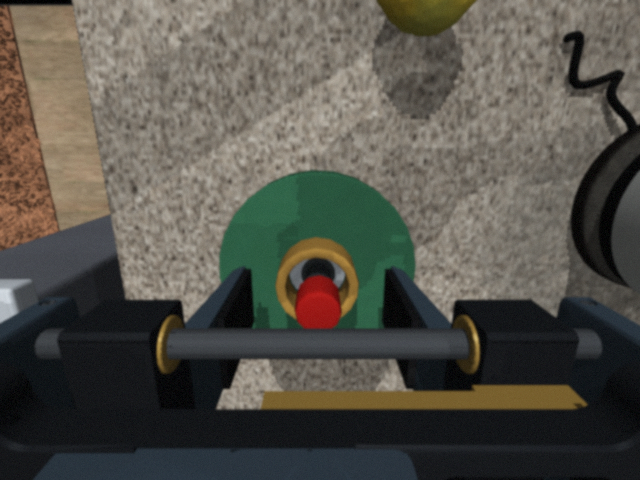

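The inner lid is home and let go, with the collar centred between the fingers. I lower around it.

step_arm:
  steps:
    - [0.6,0.01,-0.0005,-0.001,0]
    - [0.6,0.008,0,0,0]
    - [0.6,0.005,0,0,0]
    - [0.6,0,0,0,0]

```text
clock: 9.8
ee_pos: [449.3, 214.7, 114.7]
ee_rot: [-0.499, -0.5, 0.501, -0.5]
wrist_force: [1.1, 0.2, 0.5]
grip_width: 73.0
```

step_arm:
  steps:
    - [-1,0,0,0,0]
    - [-1,0,0,0,0]
    - [-1,0,0,0,0]
    - [-1,0,0,0,0]
    - [-1,0,0,0,0]

```text
clock: 10.3
ee_pos: [450.2, 215.1, 116.2]
ee_rot: [0.5, 0.5, -0.5, 0.5]
wrist_force: [-0.4, -0.6, 1.3]
grip_width: 47.2
```

step_arm:
  steps:
    - [-1,0,0,0,0]
    - [-1,0,0,0,0]
    - [-1,0,0,0,0]
    - [-1,0,0,0,0]

```text
clock: 10.7
ee_pos: [450.2, 215.1, 116.2]
ee_rot: [0.5, 0.5, -0.5, 0.5]
wrist_force: [-0.1, 0.1, 2.2]
grip_width: 46.9
```

Run:
```python
from h import *
im2,d2,s=shot('scene','sc9')
im3,d3,s=shot('wrist','w9');print(s['ee_pos'],s['wrist_force'],s['grip_width'])
P=cloud('wrist',d3,s);H=hsv(im3).astype(int)
Q=P[(P[...,2]>90)&(P[...,2]<112)&(H[...,0]>60)&(H[...,0]<95)&(H[...,1]>80)];print(len(Q),plane(Q))
cv2.imwrite('pics/m9.png',np.hstack([cv2.resize(im3,(400,300)),cv2.resize(im2[130:310,140:380],(400,300))])[:,:,::-1])
```

```text
[450.20397314 215.07605428 116.13470878] [-0.00442954  0.0942044   1.99170196] 47.35555484315527
18212 (array([6.15772614e-04, 1.06130984e-03, 9.99999247e-01]), array([449.83695153, 240.4694963 , 100.98670522]))
```

View pics/m9.png

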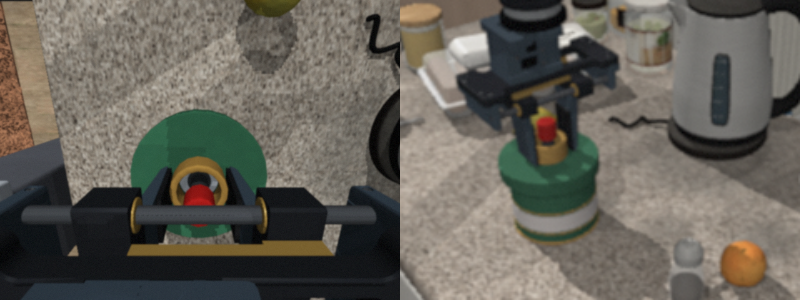

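The collar is gripped at 47 mm with the knob standing free inside it. I lift straight up, slowly at first.

step_arm:
  steps:
    - [-1,-0.004,0,0,0]
    - [-1,-0.006,0,0,0]
    - [-1,-0.01,0,0,0]
    - [-1,-0.015,0,0,0]
    - [-1,-0.015,0,0,0]

```text
clock: 11.3
ee_pos: [449.9, 215.0, 167.0]
ee_rot: [-0.5, -0.5, 0.5, -0.5]
wrist_force: [-0.1, -0.3, -0.6]
grip_width: 47.4
```

Run:
```python
from h import *
im2,d2,s=shot('scene','sc10');print(s['ee_pos'],s['wrist_force'],s['grip_width'])
im3,d3,s=shot('wrist','w10')
cv2.imwrite('pics/m10.png',np.hstack([cv2.resize(im3,(400,300)),cv2.resize(im2[130:310,140:380],(400,300))])[:,:,::-1])
```

```text
[449.93040977 214.95149966 166.95086697] [-0.09970332 -0.29221167 -0.57049135] 47.40205757685396
```

View pics/m10.png

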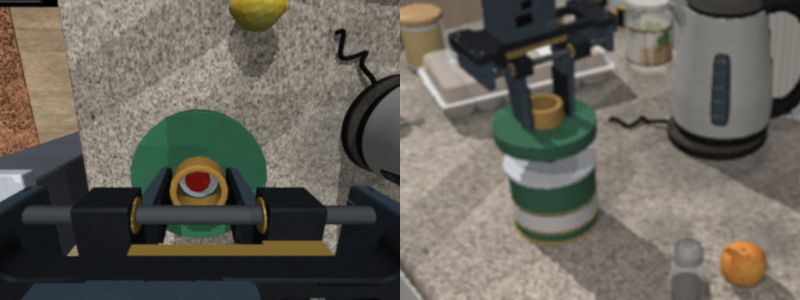

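The outer lid is rising alone. The inner lid's aluminium flange sits on the tin and the red knob is dropping through the collar. I continue upward.

step_arm:
  steps:
    - [-1,-0.015,0,0,0]
    - [-1,-0.02,0,0,0]
    - [-1,-0.02,0,0,0]
    - [-1,-0.01,0,0,0]
    - [-1,-0.005,0,0,0]

```text
clock: 11.9
ee_pos: [450.1, 215.0, 236.5]
ee_rot: [0.5, 0.5, -0.5, 0.5]
wrist_force: [-0.2, -0.5, -1.1]
grip_width: 47.4
```

step_arm:
  steps:
    - [-1,0,0,0,0]
    - [-1,0,0,0,0]
    - [-1,0,0,0,0]
    - [-1,0,0,0,0]
    - [-1,0,0,0,0]

```text
clock: 12.4
ee_pos: [449.9, 214.9, 235.5]
ee_rot: [-0.5, -0.5, 0.5, -0.5]
wrist_force: [0.2, 0.2, -0.9]
grip_width: 47.1
```

Run:
```python
from h import *
im2,d2,s=shot('scene','sc11');print(s['ee_pos'],s['wrist_force'],s['grip_width'],abs(s['joint_vel']).max())
im,d,s=shot('side','s11')
im3,d3,s=shot('wrist','w11')
P=cloud('wrist',d3,s);H=hsv(im3).astype(int)
Q=P[(P[...,2]>180)&(P[...,2]<225)&(H[...,0]>60)&(H[...,0]<95)&(H[...,1]>80)];print('plate',plane(Q))
P=cloud('scene',d2,s);Hs=hsv(im2).astype(int)
red=((Hs[...,0]<6)|(Hs[...,0]>174))&(Hs[...,1]>150)&(abs(P[...,0]-450)<40)&(abs(P[...,1]-213)<40)
print('red',red.sum(),np.percentile(P[red],[2,50,98],axis=0))
fl=(abs(P[...,2]-96)<4)&(np.hypot(P[...,0]-450,P[...,1]-213)<62)&(Hs[...,1]<60)
print('flange',fl.sum(),plane(P[fl]),np.percentile(P[fl],[1,99],axis=0))
cv2.imwrite('pics/m11.png',np.hstack([cv2.resize(im[60:300,100:420],(400,300)),cv2.resize(im2[100:340,100:420],(400,300))])[:,:,::-1])
```

```text
[449.86689521 214.91912374 235.52919599] [ 0.16835454  0.19726478 -0.89346137] 47.1025282435162 0.002954291099220558
plate (array([0.00151265, 0.00154473, 0.99999766]), array([449.70302899, 239.79659716, 220.58182347]))
red 127 [[439.37925584 199.5051055  128.1727967 ]
 [446.9505014  205.89121151 145.54717003]
 [455.94608833 217.91608071 153.86934618]]
flange 1291 (array([ 4.57984660e-04, -2.93978128e-03,  9.99995574e-01]), array([447.60273349, 207.78486976,  97.19368195])) [[395.46605658 156.00557067  92.83610027]
 [505.27789205 265.997746    99.47544069]]
```

View pics/m11.png

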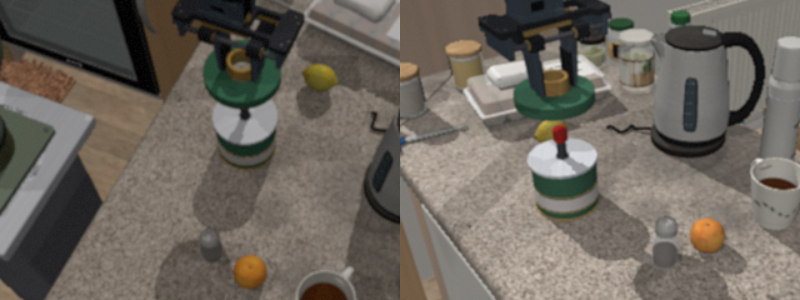

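View pics/sc11.png

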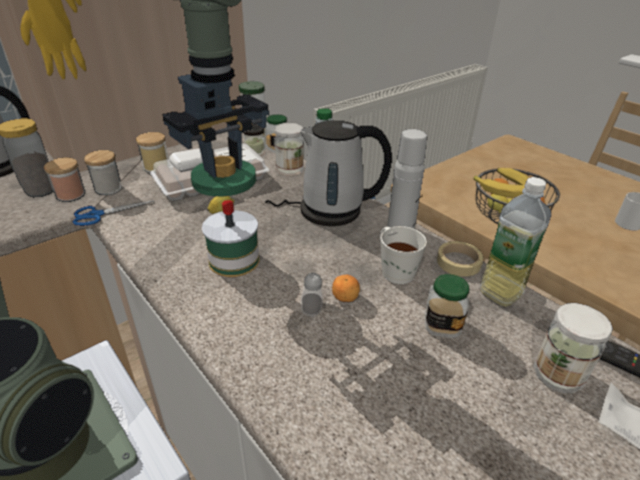

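The outer lid's plate is at z≈220.6, so its lower edge is at about 201 mm, roughly 49 mm above the knob top. It is level and still, the inner lid is seated, and the bystanders look undisturbed.

```bash
python3 -c "
from h import *
print(ticket.hand_in())"
```

```text
the job is handed in; nothing more can be done
None
```

I carried both lids to the tin by the red knob, seated them and let go. I then took the outer lid by its brass collar, lifted it off alone and handed the job in while still holding it, at about 12.5 s on the clock. `hand_in()` gives no verdict.

**Last checks:**
- **Outer lid:** it is held level (plate tilt about 0.002 rad) and still. Its lower edge is at about z = 201 mm, roughly 49 mm above the knob top. The opening is 47 mm on the 48 mm collar, and the wrist force of about -0.9 N roughly matches the lid's weight.
- **Inner lid:** it is home in the tin and level. The outer plate sat at 101.1 mm before the lift (101 mm expected when home), and the flange top read about 97 mm afterwards (96 mm expected).
- **Bystanders:** they look unmoved in the scene and side pictures. I compared them by eye and did not measure them again.

**Disagreement:** the scene camera put the tin about 3 mm lower in y than the wrist camera (211.3 against 214.6 mm). I used the wrist value, and the lids went in with only about 9 N of contact force.

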